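# Load a test cartridge through the bay's spring gate

### The arm

A 6-joint arm with a two-finger parallel gripper is mounted at the origin on a cart in front of the work surface, level with it; the furniture and walls round the work are solid. World frame = base frame: x ahead of the robot, y to its left, z up, the work surface at z = 0. Lengths are in mm, angles in rad, forces in N, time in s.
With the tool pointing down it reaches from about 350 to 975 mm from the base axis. Payload 7.1 kg.
Tool frame: the origin (TCP) lies midway between the tips of the shut fingers; the grasp point (between the pads) lies ctrl.grip_point_offset behind it (ctrl.grip_point_offset is the distance from the TCP to the grasp point, in mm); z points along the fingers, y is the line along which they close (so a half turn about z gives the same grasp; the last joint's range is limited). The gripper opens to 88 mm and grips with 3 to 60 N. Pads are 20 mm wide; open, the fingers measure 115 mm over their backs; the gripper's body (75 mm by 178 mm) begins 61 mm behind the grasp point.
Start: joints at [-1.31, 0.423, 1.63, -0, 1.089, -0.019], TCP at [172.62, -600.672, 222.675] pointing down, gripper open.
Joint ranges: [-3, 3], [-0.9, 2.11], [0.09, 2.58], [-1.31, 4.45], [0.11, 2.69], [-2.54, 2.54]. Speed limits (rad/s): [2.39, 2.39, 3.01, 3.14, 3.14, 3.14].

### API

Orientations are given as a rotation vector (axis times angle).
In Python, from workcell import ctrl, get_image, close_job, finder gives the robot as it stands.
- The arm moves only by the tool servo_tool, never from a script. Its argument "deltas" is a list of rows, each a list of 2 entries, a list of its own where there are three numbers: the shift along the tool's x, y, z in mm, then the turn, a rotation vector about the tool's x, y, z in rad. A call has 1 to 5 rows; each row is the pose to reach, as a shift and turn from the pose commanded when the call began, along the tool's axes at that moment; what a row does not reach only later rows make up. A row lasts 1/12 s, in which the tool goes at most 41.7 mm and 7.16 degrees, less where a joint would pass 70% of its speed; a pose out of reach is approached as far as the arm can. A call with a gripper value outside its range is refused whole. "grip" is the closure, from -1 (fully open) to 1 (shut), so that 0 is half open, set as the call begins (left out, the last holds). The fingers move at their own pace and stop on an object; the grip force is fixed at half the most. Time passes only in rows, so rows that repeat a pose let the fingers close. It gives the time, the measured TCP pose, the force, the opening and the grip force at its end, in the units of the state.
- ctrl.get_obs(): the state, without advancing time (a new reading comes with each control period).
- get_image(name): name is "side" or "top" or "wrist"; returns a dict with "frame" (480x640x3 uint8, blue, green, red), "depth" (480x640 float32, mm along the optical axis (not along the pixel's ray), 0 where there is no reading), "K" (3x3 intrinsics, pixels), "dist" ([k1, k2, p1, p2, k3] as OpenCV has them; the pictures are not rectified), "pose" (4x4, takes a point from camera to world coordinates). Camera axes: x right, y down, z forward; pixel columns grow to the right and rows downward; lengths in mm; the calibration is good to about 2 mm. A picture is of the moment at which its call begins.
- close_job(): hands the job in; it is judged then, once.
Trained networks look in a picture, given as the dict that the camera call returned (one of the last four; its "shot" number tells which), for a name from the list of things; names that differ only in an ending like _2 or _b are one class to them, and where a whole thing is asked for, a point or a joint stands for the part that bears it (a point fixed in the world has none). Each returns a list of dicts, best first, with "score" (0 to 1); they miss things now and then, are a little off and sometimes report something else, mostly with a low value. They report only what shows in the picture. A call takes as long as a camera call. They do not tell look-alikes from the thing itself.
- finder.search_frame(query, picture): "rect" ([centre column, centre row, width, height] as shares, 0 to 1, of the picture: columns of its width, rows of its height, round what is visible of it).
- finder.silhouettes(query, picture): "mask" (480x640 bool, what is visible of it) and "rect" ([centre column, centre row, width, height] as shares, 0 to 1, of the picture: columns of its width, rows of its height, round what is visible of it).
The state is a dict: "t": time; "qpos": joint angles; "qvel": joint speeds; "joint_torque": joint torques, N m; "ee_pos": TCP position; "orientation": TCP orientation; "ft_force": force on the tool from outside, world axes, zero at the start; "moment": the same for the moment, N m; "width": finger opening in mm; "grasp_force": force on a finger pad.
Only numpy, scipy, OpenCV 4.12 (cv2) and the standard library are available. Lean on these libraries where they do the work, as an engineer would, in place of code of your own. Each camera call takes 0.05 s, during which the arm holds its last target. There are 200 camera calls.

### The job

Pick up the blue test cartridge by its black rib and set it down in the entry of the test bay, brass contacts towards the orange spring gate. Slide it along the bay floor (not over the top) through the gate and on until it presses home on the end stop, wherever that has been set, with about 10 N and never more than 20 N; then let go, so that it stays home with the white pin pressed in and both gate leaves shut behind it. Do not knock the small things standing around.

Things in the scene. Friction and masses are not known exactly. Their poses are not given: they have to be found in the camera images.
- cartridge: Loose blue cartridge, 0.22 kg: case 64 mm long (x), 50 wide (y), 22 high (z), edges rounded 3 mm. Across the middle of its top stands a black grip rib 12 mm thick (x), 38 long (y), 27 high (z = 22 to 49 mm): grip it across its thickness, fingertips just above the case. Origin: centre of the underside; +x points to the nose, the end with brass contacts.
- cartridge_nose (a point): Middle of the lower edge of the cartridge's nose, 32 mm ahead (+x) of its origin, at underside height. While sliding, a firmly gripped cartridge that is also pressed down binds on the bay floor: carry its weight; up to 4 mm of lift still counts as on the floor.
- bay: Test bay fixed to the worktop, open on top. Origin: underside, middle of the closed gate; +x is the way the cartridge is pushed in, z up. Aluminium floor plate 6 mm thick, 96 wide, x = -110 to +178 mm; the cartridge slides on it (z = 6 mm). Gate leaves at x = 0, z = 8 to 46 mm, on posts at y = +-39 mm, 55 high. With the cartridge home, its tail is 44 to 70 mm past the gate.
- bay_entry (a point): Point on the bay floor 55 mm before the gate (bay x = -55, z = 6 mm), where the cartridge's origin belongs when it is set down. Two dark rails 12 mm high, 56 mm apart inside, run from bay x = -66 to -11 mm and flare outwards in front, to x = -106 mm.
- bay_guide (a point): Point on the bay floor, middle of the guide channel (bay x = 80, z = 6 mm). Behind the gate, housing walls 36 mm high stand 85 mm apart (x = 0 to 51 mm); they narrow from x = 38 to 55 mm to a guide 56 mm wide between grey walls 28 mm high, up to x = 176 mm.
- gate_left (a joint): Hinge of the orange gate leaf on the bay's +y side (35 mm long, 3 thick): 0 rad shut, 1.5 fully open inwards (+x). It opens inwards only, when pushed; a spring (0.021 N m shut, plus 0.035 N m per rad) shuts it. Together both leaves resist the cartridge with about 3 to 7 N.
- gate_right (a joint): Hinge of the mirror-image leaf on the bay's -y side; same values.
- stop: Dark end-stop block 20 x 50 x 34 mm fixed in the bay. Origin: on the bay floor under its front face (facing the bay's -x), at bay x = 148 mm. In it a hand-set screw carries a rigid black pad, 20 mm across, 13 mm above the bay floor. The pad's face, where the nose comes to rest, is 14 to 40 mm ahead (-x) of the block: this setting is not reported and must be felt.
- pin (a joint): Small white presence pin in the middle of the pad: 0 = out (stands 4 mm ahead of the pad), 0.004 m = pressed flush by the nose. Its spring is light (0.16 to 0.32 N): it does not push the released cartridge back.
- tape_roll: Roll of masking tape, 52 mm across, 18 high. Bystander. Origin: underside centre.
- dosing_bottle: Small bottle with a red cap and black body, 36 mm across, 95 high. Bystander. Origin: underside centre.
- loupe: Black eye loupe, 35 mm across, 39 high. Bystander. Origin: underside centre.
- round_box: Round beige parts box, 42 mm across, 20 high. Bystander. Origin: underside centre.
Not all that is in view belongs to the job. Of the things that look like the cartridge, take the one that is farthest to the robot's right at the start.

How it is judged (in metres and radians):
On the way, in this order (a step that is already met when the one before it is completed fails the run):
1. the cartridge stands on the bay floor in the entry, nose to the gate and still in front of it (y of cartridge_nose in the frame of bay between -0.012 and 0.012 m and z of cartridge_nose in the frame of bay below 0.011 m and x of cartridge_nose in the frame of bay between -0.07 and 0 m and angle between the x axis of cartridge and the x axis of bay, either way round below 0.2 rad), for 0.2 s.
2. the cartridge, flat on the bay floor, has pushed both gate leaves open and is passing between them (y of cartridge_nose in the frame of bay between -0.012 and 0.012 m and z of cartridge_nose in the frame of bay below 0.011 m and x of cartridge_nose in the frame of bay between 0.02 and 0.09 m and value of joint each of gate_left, gate_right above 0.6 rad), for 0.1 s.
3. the nose presses on the end stop with more than 6 N, pin pressed in (y of cartridge_nose in the frame of bay between -0.012 and 0.012 m and z of cartridge_nose in the frame of bay below 0.011 m and value of joint pin above 0.0028 m and contact force between cartridge and stop above 6 N), for 0.2 s.
At the end, for the whole second after the job is handed in: The cartridge lies flat and at rest on the bay floor between the guide walls, nose first and home: the white pin is pressed in by at least 2.6 of its 4 mm. Both gate leaves are shut behind it (within 0.06 rad) (y of cartridge_nose in the frame of bay between -0.012 and 0.012 m and z of cartridge_nose in the frame of bay below 0.011 m and x of cartridge_nose in the frame of bay above 0.1 m and value of joint pin above 0.0026 m and value of joint each of gate_left, gate_right below 0.06 rad and angle between cartridge's own z axis and vertical below 0.08 rad and linear speed of cartridge below 0.01 m/s); the robot touches nothing.
It fails at once if the cartridge is pressed on the end stop with more than 20 N (contact force between cartridge and stop above 20 N).
It fails at once if the cartridge is lifted over the gate or put in from above (its nose past the gate while more than 12 mm above the bay floor) (x of cartridge_nose in the frame of bay between 0.008 and 0.2 m and y of cartridge_nose in the frame of bay between -0.045 and 0.045 m and z of cartridge_nose in the frame of bay between 0.018 and 0.07 m).
It fails at once if the tape roll, dosing bottle, loupe or round box is shifted by more than 30 mm (distance of any of tape_roll, dosing_bottle, loupe, round_box from where it was at the start of the episode above 0.03 m).
It also fails if it takes over 61 s, if anything falls off the work surface, if the arm or the gripper's body presses on something with over 40 N, if the wrist force passes 120 N, or if a joint passes its speed limit or range.

## Working session

There is one attempt and no reset: what is moved stays moved. The work goes in short steps, Python scripts to look and compute and a tool call to move; the robot and the scene stay as the last step left them, time stands still between calls to the robot, and variables do not carry over. Pictures are saved under pics/ and viewed, at most 10 in all, crops included, and the job is handed in when it is done.

Besides the shell and the picture viewer there is one more tool, called after ">>>" as a command line: name --argument value ..., lists and objects as JSON in quotes. servo_tool: Moves the arm, as the interface text tells. Its arguments: {"type":"object","properties":{"deltas":{"type":"array","items":{"type":"array"}},"grip":{"type":"number"}},"required":["deltas"]}

```bash
mkdir -p pics; cat > h.py <<'E'
import numpy as np, cv2
from workcell import ctrl, get_image, close_job, finder
def world(p,uv,d=None):
    uv=np.atleast_2d(uv).astype(float)
    if d is None: d=p["depth"][uv[:,1].astype(int),uv[:,0].astype(int)]
    n=cv2.undistortPoints(uv.reshape(-1,1,2),p["K"],np.array(p["dist"],float)).reshape(-1,2)
    c=np.c_[n*np.array(d)[:,None],d]
    return c@p["pose"][:3,:3].T+p["pose"][:3,3]
def mpts(p,m):
    v,u=np.nonzero(m&(p["depth"]>0)); return world(p,np.c_[u,v])
E
python3 - <<'E'
from h import *
o=ctrl.get_obs(); print(o["t"],o["ee_pos"],o["orientation"],o["width"],ctrl.grip_point_offset)
ims=[]
for n in ["top","side"]:
    p=get_image(n); cv2.imwrite(f"pics/{n}0.png",p["frame"]); print(n,p["pose"][:3,3].round())
    for q in ["cartridge","bay","stop","gate_left","tape_roll","dosing_bottle","loupe","round_box"]:
        for r in finder.silhouettes(q,p)[:4]:
            if r["score"]<.3: continue
            w=mpts(p,r["mask"]); x=np.array(r["rect"])*[640,480,640,480]
            print(q,round(r["score"],2),x.round(),len(w),np.median(w,0).round() if len(w) else "", np.percentile(w,97,axis=0).round() if len(w) else "",np.percentile(w,3,axis=0).round() if len(w) else "")
E
```

```text
0.0 [ 172.48250149 -600.14939557  221.89702835] [-3.10936216e+00 -4.37870950e-01  3.14766805e-04] 87.74893536591713 18.700000000000003
top [ 439.  -77. 1049.]
cartridge 0.75 [212. 248.  26.  33.] 685 [508. 172.  22.] [541. 201.  49.] [479. 148.  -1.]
cartridge 0.59 [164. 340.  36.  32.] 634 [293. 275.  22.] [318. 310.  50.] [266. 248.   7.]
bay 0.83 [340. 227.  50. 126.] 4985 [ 556. -132.    6.] [689. -80.  41.] [ 424. -183.    2.]
stop 0.82 [346. 178.  22.  29.] 304 [ 676. -145.   37.] [ 699. -126.   42.] [ 634. -168.   10.]
tape_roll 0.84 [432. 256.  23.  19.] 339 [ 481. -344.   17.] [ 504. -320.   21.] [ 457. -368.   -0.]
dosing_bottle 0.98 [461. 170.  25.  23.] 408 [ 667. -399.   88.] [ 685. -390.   97.] [ 654. -419.    3.]
dosing_bottle 0.69 [348. 178.  24.  26.] 281 [ 676. -147.   38.] [ 696. -126.   42.] [ 634. -170.   16.]
loupe 0.59 [167. 279.  21.  15.] 228 [443. 268.  24.] [457. 283.  40.] [427. 254.   2.]
loupe 0.5 [212. 247.  26.  30.] 598 [507. 171.  22.] [539. 196.  49.] [480. 148.  13.]
round_box 0.68 [410. 187.  17.  17.] 271 [ 648. -291.   19.] [ 666. -272.   22.] [
[... 494 characters left out ...]
. 250.   7.]
stop 0.4 [361. 257. 137.  42.] 4037 [ 563. -152.   11.] [688. -86.  40.] [ 426. -188.    2.]
stop 0.3 [446. 324.  23.  54.] 1034 [ 668. -421.   60.] [ 686. -396.   95.] [ 654. -426.    1.]
tape_roll 0.84 [336. 326.  32.  24.] 614 [ 481. -353.   15.] [ 506. -317.   20.] [ 457. -371.   -1.]
dosing_bottle 0.58 [446. 323.  24.  51.] 978 [ 668. -421.   63.] [ 685. -400.   95.] [ 654. -426.    5.]
dosing_bottle 0.52 [334. 329.  29.  23.] 558 [ 480. -355.   15.] [ 503. -326.   20.] [ 458. -371.    0.]
loupe 0.7 [297. 191.   8.  18.] 189 [441. 260.  21.] [455. 294.  38.] [427. 250.   0.]
round_box 0.83 [415. 304.  25.  16.] 360 [ 646. -301.   19.] [ 665. -275.   22.] [ 629. -313.    1.]
```

```bash
python3 - <<'E'
import cv2
a=cv2.imread("pics/top0.png")[90:390,110:510]
cv2.imwrite("pics/a.png",cv2.resize(a,(800,600),interpolation=cv2.INTER_CUBIC))
E
```

```text
(no output)
```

View pics/a.png

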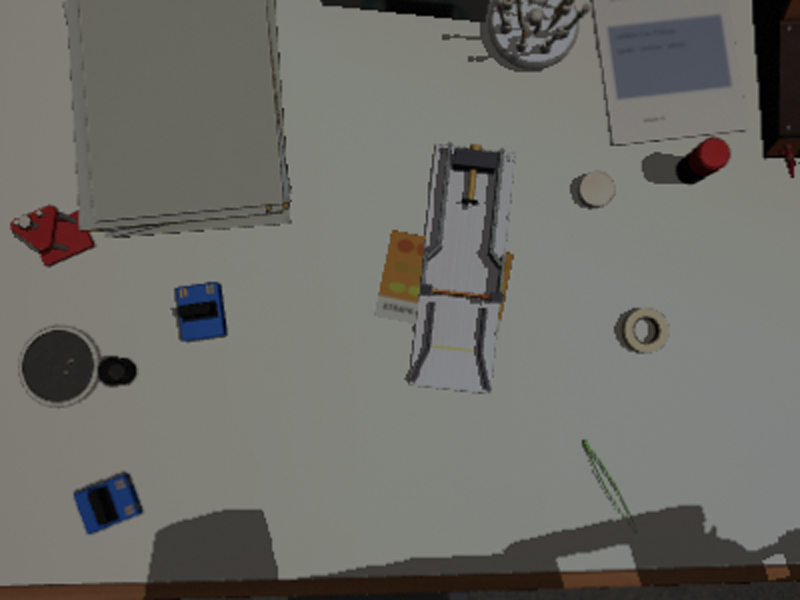

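The crop shows the two blue cartridges at (200,312) and (108,503). The right-hand one, at world (508,172), has its contacts facing +x. The bay runs up the image, from its entry at (452,380) to the stop at (478,160). Next I'll get the yaws.

```bash
cat >> h.py <<'E'
from scipy.spatial.transform import Rotation as R
def tool(): 
    o=ctrl.get_obs(); return np.array(o["ee_pos"]),R.from_rotvec(o["orientation"])
def rect(P):
    (c,s,a)=cv2.minAreaRect(P[:,:2].astype(np.float32)); return np.round(c,1),np.round(s,1),round(a,1)
def move_to(pos,yaw):
    """shift in tool axes + turn to tool pointing down with tool-x at yaw"""
    p,r=tool(); c,s=np.cos(yaw),np.sin(yaw)
    T=R.from_matrix(np.array([[c,s,0],[s,-c,0],[0,0,-1]]))
    return r.inv().apply(np.array(pos)-p).round(1),(r.inv()*T).as_rotvec().round(4)
def cloud(p):
    return mpts(p,np.ones((480,640),bool))
E
python3 - <<'E'
from h import *
p=get_image("top"); P=cloud(p)
def box(P,c,h): return P[(abs(P[:,0]-c[0])<h[0])&(abs(P[:,1]-c[1])<h[1])]
C=box(P,(508,172),(60,50))
print("case",rect(C[(C[:,2]>15)&(C[:,2]<60)]),"rib",rect(C[(C[:,2]>40)&(C[:,2]<60)]))
B=box(P,(556,-132),(160,80))
for lo,hi in [(4,60),(4,9),(25,60),(32,50)]:
    print(lo,rect(B[(B[:,2]>lo)&(B[:,2]<hi)]))
r=tool()[1]; print(r.as_matrix().round(3))
print(move_to([490,172,240],0))
E
```

```text
case (array([510. , 174.3]), array([64.1, 51.3]), 7.6) rib (array([510. , 173.7]), array([12. , 37.6]), 7.2)
4 (array([ 554.4, -131.2]), array([315.9, 156.5]), 1.8)
4 (array([ 554.4, -131.2]), array([315.9, 156.5]), 1.8)
25 (array([ 608.8, -138.6]), array([ 93.8, 183.2]), 83.0)
32 (array([ 606.9, -138.2]), array([ 92.6, 170.6]), 82.9)
[[ 0.961  0.276  0.   ]
 [ 0.276 -0.961 -0.   ]
 [ 0.     0.    -1.   ]]
(array([ 518.4, -655. ,  -17.3]), array([ 0.    , -0.    ,  0.2798]))
```

>>> servo_tool --deltas '[[[25.4,-30.8,0],[0,0,0.095]],[[51,-61.5,0],[0,0,0.19]],[[76.4,-92.3,0],[0,0,0.285]],[[102,-123,0],[0,0,0.38]],[[127.4,-153.8,0],[0,0,0.473]]]' --grip -0.4

```text
t: 1.37
ee_pos: [252.9, -416.0, 222.7]
orientation: [3.126, -0.311, 0.0]
ft_force: [0.3, -0.4, -0.2]
width: 62.1
grasp_force: 0.0
```

>>> servo_tool --deltas '[[[36.7,-15.8,0],[0,0,0.095]],[[73.4,-31.6,0],[0,0,0.19]],[[110,-47.3,0],[0,0,0.285]],[[147,-63,0],[0,0,0.38]],[[183.6,-78.9,0],[0,0,0.473]]]'

```text
t: 1.78
ee_pos: [449.9, -374.7, 223.0]
orientation: [2.966, -1.034, 0.001]
ft_force: [0.1, -0.6, 0.4]
width: 61.5
grasp_force: 0.0
```

>>> servo_tool --deltas '[[[39.9,2.7,0],[0,0,0.095]],[[79.7,5.5,0],[0,0,0.19]],[[119.6,8.2,0],[0,0,0.285]],[[159.4,11,0],[0,0,0.38]],[[199.3,13.7,0],[0,0,0.473]]]'

```text
t: 2.2
ee_pos: [597.6, -510.3, 222.6]
orientation: [2.642, -1.7, -0.0]
ft_force: [0.4, -0.5, -0.8]
width: 61.6
grasp_force: 0.0
```

```bash
python3 - <<'E'
from h import *
print(tool()[0],ctrl.get_obs()["qpos"],move_to([510,174,220],1.70))
p=get_image("wrist"); print(p["pose"].round(2)); cv2.imwrite("pics/w1.png",p["frame"])
P=cloud(p);print(P.min(0),P.max(0))
E
```

```text
[ 597.59661092 -510.33704837  222.58075769] [-7.21921022e-01  6.66529792e-01  1.21661243e+00 -6.37375330e-05
  1.25846011e+00  1.99237893e+00] (array([-659.1, -203.9,    2.6]), array([ 0.0000e+00,  1.0000e-04, -2.8435e+00]))
[[-9.1000e-01 -4.0000e-01 -1.1000e-01  6.2861e+02]
 [-4.1000e-01  8.8000e-01  2.5000e-01 -5.7789e+02]
 [ 0.0000e+00  2.7000e-01 -9.6000e-01  3.8481e+02]
 [ 0.0000e+00  0.0000e+00  0.0000e+00  1.0000e+00]]
[ 237.36533918 -772.19292829   -3.26622662] [ 895.74001669 -168.15989845  331.51265144]
```

View pics/w1.png

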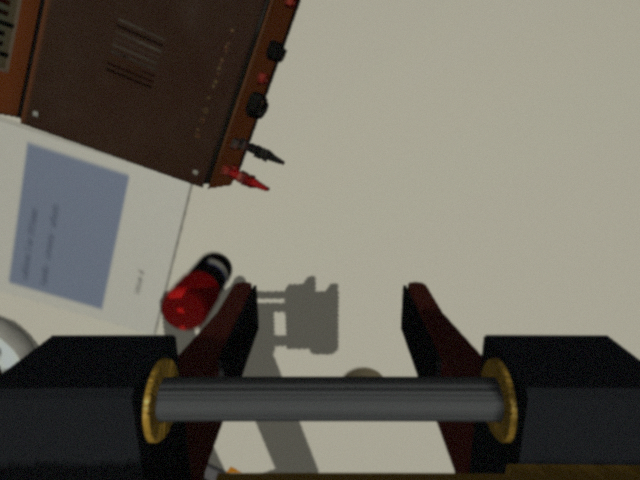

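The turn sign was wrong: the tool's z points down, so a positive turn lowers the yaw. The picture shows the bottle at (195,295) and the instrument box top left, with nothing touched. I'm turning back on the way to the cartridge.

>>> servo_tool --deltas '[[[-33,-10,0],[0,0,-0.119]],[[-66,-20,0],[0,0,-0.238]],[[-99,-30.5,0],[0,0,-0.357]],[[-132,-40.6,0],[0,0,-0.476]],[[-164.7,-50.8,0],[0,0,-0.595]]]'

```text
t: 2.67
ee_pos: [572.8, -337.1, 222.4]
orientation: [-3.028, 0.836, 0.0]
ft_force: [-0.5, 0.2, 0.4]
width: 61.3
grasp_force: 0.0
```

>>> servo_tool --deltas '[[[-21.6,-26.9,0],[0,0,-0.119]],[[-43.2,-53.8,0],[0,0,-0.238]],[[-64.7,-80.7,0],[0,0,-0.357]],[[-86.3,-107.6,0],[0,0,-0.476]],[[-107.9,-134.5,0],[0,0,-0.595]]]'

```text
t: 3.08
ee_pos: [550.2, -166.1, 222.8]
orientation: [3.14, 0.089, 0.0]
ft_force: [0.9, -0.9, -0.9]
width: 61.7
grasp_force: 0.0
```

>>> servo_tool --deltas '[[[-2.8,-34.4,0],[0,0,-0.119]],[[-5.6,-68.7,0],[0,0,-0.238]],[[-8.3,-103,0],[0,0,-0.357]],[[-11.1,-137.4,0],[0,0,-0.476]],[[-13.9,-171.8,0],[0,0,-0.595]]]'

```text
t: 3.5
ee_pos: [527.6, 4.8, 222.9]
orientation: [2.976, 1.006, 0.001]
ft_force: [0.4, 0.0, -0.2]
width: 61.4
grasp_force: 0.0
```

```bash
python3 - <<'E'
from h import *
o=ctrl.get_obs();print(o["ee_pos"],o["orientation"],o["qpos"],move_to([510,174,220],1.70))
E
```

```text
[527.60755534   4.77936152 222.87019189] [2.97620530e+00 1.00558839e+00 6.34698234e-04] [-1.35235999e-02  2.80281969e-01  1.84451867e+00  5.26491282e-05
  1.01637931e+00  9.05578258e-01] (array([  88.6, -145.2,    2.9]), array([ 4.0000e-04, -2.0000e-04, -1.0483e+00]))
```

>>> servo_tool --deltas '[[[17.7,-29,0],[0,0,-0.119]],[[35.4,-58,0],[0,0,-0.238]],[[53,-87,0],[0,0,-0.357]],[[71,-116,0],[0,0,-0.476]],[[88.6,-145.2,0],[0,0,-0.595]]]'

```text
t: 3.92
ee_pos: [511.1, 174.2, 222.9]
orientation: [2.55, 1.834, 0.001]
ft_force: [0.4, 0.9, -0.4]
width: 61.1
grasp_force: 0.0
```

>>> servo_tool --deltas '[[[0,0,10],[0,0,-0.115]],[[0,0,20],[0,0,-0.23]],[[0,0,30],[0,0,-0.345]],[[0,0,40],[0,0,-0.453]],[[0,0,40],[0,0,-0.453]]]'

```text
t: 4.33
ee_pos: [510.2, 172.3, 181.0]
orientation: [-2.075, -2.357, 0.004]
ft_force: [-0.8, -0.7, -0.5]
width: 61.5
grasp_force: 0.0
```

```bash
python3 - <<'E'
from h import *
p=get_image("wrist"); cv2.imwrite("pics/w2.png",p["frame"])
P=cloud(p); C=P[(abs(P[:,0]-510)<60)&(abs(P[:,1]-174)<50)]
print("case",rect(C[(C[:,2]>15)&(C[:,2]<28)]),"rib",rect(C[(C[:,2]>40)&(C[:,2]<55)]), np.median(C[(C[:,2]>40)&(C[:,2]<55)],0),np.median(C[(C[:,2]>15)&(C[:,2]<28)],0))
o=ctrl.get_obs();print(o["ee_pos"],o["orientation"],o["qpos"],move_to([510,174,26],1.70))
E
```

```text
case (array([511.1, 175.1]), array([64.5, 50.7]), 7.1) rib (array([511.1, 175.3]), array([11.2, 37.8]), 7.4) [510.93726432 176.31969351  48.93481416] [507.33037782 177.8134638   22.17052186]
[510.74172654 172.37829653 181.90869337] [-2.08205306 -2.35117856  0.00274127] [ 3.03423381e-01  3.52528320e-01  1.85122030e+00 -2.54076119e-07
  9.39882447e-01  1.82159565e-01] (array([  1.8,  -0.2, 155.9]), array([-0.002 ,  0.0004, -0.0079]))
```

View pics/w2.png

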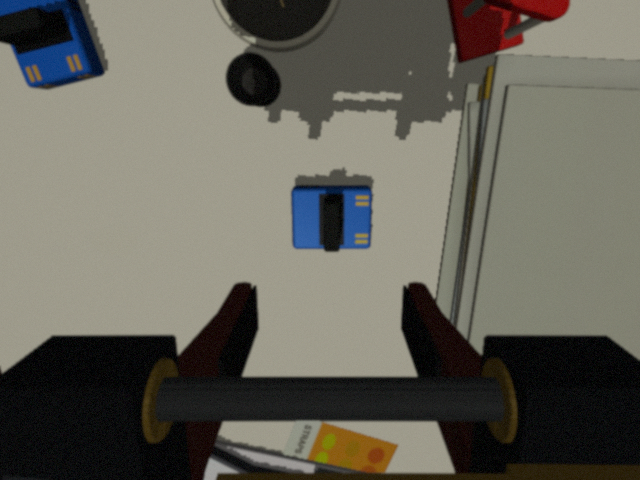

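The picture shows the cartridge at (332,217) with its contacts to the right (+x), and the book stack to the right of that. I'll check the stack height against the gripper body before descending.

```bash
python3 - <<'E'
from h import *
p=get_image("top"); P=cloud(p)
B=P[(P[:,0]>545)&(P[:,0]<640)&(abs(P[:,1]-174)<90)&(P[:,2]>10)]
print(B.min(0) if len(B) else None,np.percentile(B,[5,50,99],axis=0))
print(move_to([511.2,175,26],1.5708+.128))
E
```

```text
[545.03966118  84.27019507  10.14143778] [[546.6940014  104.08960205  49.5948466 ]
 [582.36215071 150.48804521 293.59045477]
 [639.21284701 213.65816847 532.30538775]]
(array([  2.5,   0.3, 156.7]), array([-0.0006,  0.0001, -0.0084]))
```

```bash
python3 - <<'E'
from h import *
p=get_image("wrist"); P=world(p,np.array([[x,y] for x in (460,480,520,560,600) for y in (130,200,260)])); print(P.round())
E
```

```text
[[605. 255.   8.]
 [617. 200.   7.]
 [618. 156.  32.]
 [606. 256.  48.]
 [616. 208.  52.]
 [623. 166.  58.]
 [629. 258.  58.]
 [641. 212.  57.]
 [652. 169.  58.]
 [655. 261.  59.]
 [669. 215.  58.]
 [680. 172.  58.]
 [681. 264.  58.]
 [695. 219.  59.]
 [708. 176.  59.]]
```

>>> servo_tool --deltas '[[[2.5,0.3,30],[0,0,-0.008]],[[2.5,0.3,60],[0,0,-0.008]],[[2.5,0.3,90],[0,0,-0.008]],[[2.5,0.3,110],[0,0,-0.008]],[[2.5,0.3,120],[0,0,-0.008]]]'

```text
t: 4.9
ee_pos: [510.6, 174.6, 60.9]
orientation: [-2.073, -2.359, 0.003]
ft_force: [-0.2, -0.4, -0.4]
width: 61.4
grasp_force: 0.0
```

>>> servo_tool --deltas '[[[0,0,15],[0,0,0]],[[0,0,28],[0,0,0]],[[0,0,36],[0,0,0]],[[0,0,36],[0,0,0]],[[0,0,36],[0,0,0]]]'

```text
t: 5.32
ee_pos: [511.9, 175.1, 27.2]
orientation: [2.072, 2.361, 0.001]
ft_force: [0.0, 0.4, -0.5]
width: 61.4
grasp_force: 0.0
```

>>> servo_tool --deltas '[[[0,0,0],[0,0,0]],[[0,0,0],[0,0,0]],[[0,0,0],[0,0,0]],[[0,0,0],[0,0,0]],[[0,0,0],[0,0,0]]]' --grip 1

```text
t: 5.73
ee_pos: [511.7, 175.1, 27.1]
orientation: [2.071, 2.362, 0.001]
ft_force: [-0.3, 0.4, 0.2]
width: 31.8
grasp_force: 0.0
```

>>> servo_tool --deltas '[[[0,0,0],[0,0,0]],[[0,0,0],[0,0,0]],[[0,0,0],[0,0,0]],[[0,0,0],[0,0,0]],[[0,0,0],[0,0,0]]]'

```text
t: 6.15
ee_pos: [511.4, 175.0, 26.7]
orientation: [-2.071, -2.362, 0.0]
ft_force: [-0.9, 0.2, 1.6]
width: 12.0
grasp_force: 30.0
```

>>> servo_tool --deltas '[[[0,0,-10],[0,0,0]],[[0,0,-35],[0,0,0]],[[0,0,-65],[0,0,0]],[[0,0,-95],[0,0,0]],[[0,0,-110],[0,0,0]]]'

```text
t: 6.57
ee_pos: [512.7, 175.4, 140.3]
orientation: [2.07, 2.361, 0.005]
ft_force: [1.0, -0.2, -1.4]
width: 11.6
grasp_force: 30.0
```

>>> servo_tool --deltas '[[[-20,-5,0],[0,0,0]],[[-50,-13,0],[0,0,0]],[[-80,-21,0],[0,0,0]],[[-112,-30,0],[0,0,0]],[[-144,-39,0],[0,0,0]]]'

```text
t: 6.98
ee_pos: [491.1, 26.0, 137.2]
orientation: [2.07, 2.363, 0.0]
ft_force: [0.9, -1.2, -1.6]
width: 11.7
grasp_force: 30.0
```

>>> servo_tool --deltas '[[[-34,-9,0],[0,0,0.06]],[[-68,-18,0],[0,0,0.12]],[[-100,-27,0],[0,0,0.18]],[[-130,-35,0],[0,0,0.252]],[[-144,-39.6,0],[0,0,0.252]]]'

```text
t: 7.4
ee_pos: [470.7, -123.7, 137.3]
orientation: [2.357, 2.076, -0.0]
ft_force: [0.1, 0.3, -2.5]
width: 11.8
grasp_force: 30.0
```

>>> servo_tool --deltas '[[[0,0,0],[0,0,0]],[[0,0,0],[0,0,0]]]'

```text
t: 7.57
ee_pos: [470.9, -121.3, 137.0]
orientation: [-2.354, -2.081, -0.0]
ft_force: [-0.4, 0.2, -1.5]
width: 11.6
grasp_force: 30.0
```

```bash
python3 - <<'E'
from h import *
o=ctrl.get_obs();print(o["ee_pos"],o["ft_force"],o["width"])
p=get_image("wrist"); cv2.imwrite("pics/w3.png",p["frame"]); np.savez("w3.npz",**{k:p[k] for k in("frame","depth","K","dist","pose")})
for q in ["gate_left","gate_right","bay"]:
    for r in finder.silhouettes(q,p)[:2]:
        w=mpts(p,r["mask"]); print(q,round(r["score"],2),(np.array(r["rect"])*[640,480,640,480]).round(),np.median(w,0).round(1))
P=cloud(p)
for lo,hi in [(14,22),(30,36),(38,45),(50,63)]:
    Q=P[(P[:,2]>lo)&(P[:,2]<hi)&(abs(P[:,1]+135)<75)&(P[:,0]>350)]; print(lo,len(Q),rect(Q) if len(Q)>5 else "")
E
```

```text
[ 470.8713924  -121.26366409  137.00365524] [-0.36315665  0.20752181 -1.52749862] 11.615880112335642
gate_left 0.78 [413. 211.  22.  66.] [ 526.7 -108.8   35.7]
gate_right 0.56 [413. 266.  17.  66.] [ 522.6 -145.9   39.1]
gate_right 0.43 [351. 462.  10.  22.] [ 464.7 -324.7   10. ]
bay 0.74 [445. 240. 385. 154.] [ 572.5 -122.     6.7]
14 3562 (array([ 550.8, -129.6]), array([ 91.8, 263. ]), 83.0)
30 1473 (array([ 599.3, -136.2]), array([ 93.2, 157. ]), 83.0)
38 404 (array([ 596. , -127.2]), array([ 80.1, 155.3]), 87.9)
50 857 (array([ 524.8, -126.8]), array([94.7, 12.2]), 82.8)
```

View pics/w3.png

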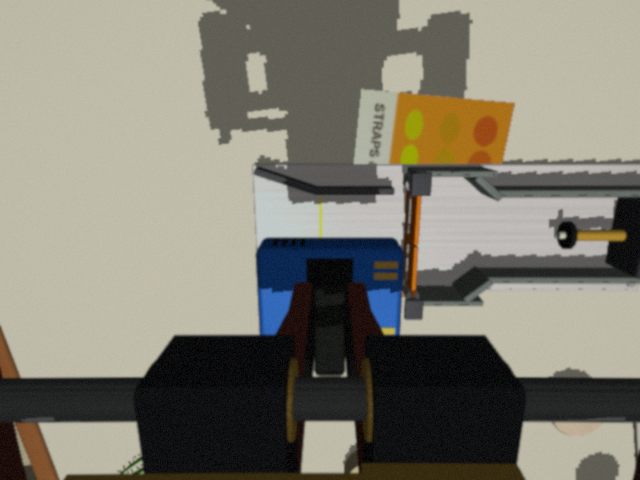

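The picture shows the gate at column 413, its posts at (418,182) and (413,305), and the stop pad at (565,235). The cartridge is held with its contacts toward the gate. The bay comes out at origin (524.8,-127), yaw -0.1225, so the tool's y axis now lies along bay +x. Lowering.

>>> servo_tool --deltas '[[[0.9,-3,20],[0,0,0]],[[0.9,-3,45],[0,0,0]],[[0.9,-3,65],[0,0,0]],[[0.9,-3,78],[0,0,0]],[[0.9,-3,84],[0,0,0]]]'

```text
t: 8.18
ee_pos: [467.4, -118.2, 51.0]
orientation: [-2.348, -2.084, 0.002]
ft_force: [-0.3, -0.4, -2.1]
width: 11.9
grasp_force: 30.0
```

>>> servo_tool --deltas '[[[0,0,3],[0,0,0]],[[0,0,6],[0,0,0]],[[0,0,9],[0,0,0]],[[0,0,12],[0,0,0]],[[0,0,14],[0,0,0]]]'

```text
t: 8.6
ee_pos: [468.7, -119.6, 38.9]
orientation: [2.351, 2.083, 0.001]
ft_force: [0.4, -0.1, -1.4]
width: 11.8
grasp_force: 30.0
```

>>> servo_tool --deltas '[[[0,0,1.2],[0,0,0]],[[0,0,2.4],[0,0,0]],[[0,0,3.6],[0,0,0]],[[0,0,3.6],[0,0,0]]]'

```text
t: 8.93
ee_pos: [468.3, -119.6, 35.0]
orientation: [-2.352, -2.083, 0.0]
ft_force: [0.2, 0.1, -1.7]
width: 12.2
grasp_force: 30.0
```

```bash
cat >> h.py <<'E'
def bay(w,B=(524.8,-127.),yaw=-.1225):
    d=np.atleast_2d(w)[:,:2]-B; c,s=np.cos(yaw),np.sin(yaw)
    return np.c_[d@[c,s],d@[-s,c]].round(1)
E
python3 - <<'E'
from h import *
o=ctrl.get_obs();print(o["ee_pos"],o["ft_force"],o["moment"],bay(o["ee_pos"]))
p=get_image("wrist"); cv2.imwrite("pics/w4.png",p["frame"][100:400,200:600])
E
```

```text
[ 468.25992712 -119.57898911   35.00690585] [ 0.21002871  0.08826787 -1.70440812] [-0.04079244 -0.11951799 -0.00460784] [[-57.    0.5]]
```

View pics/w4.png

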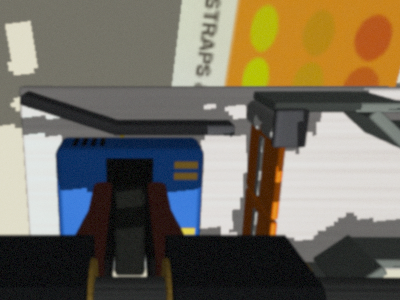

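The cartridge sits in the entry in line with the rails, with the +y rail at row 125 and the gate at column 265. It's still about 2 mm up, so I'll lower until I feel the floor.

>>> servo_tool --deltas '[[[0,0,0.7],[0,0,0]],[[0,0,1.4],[0,0,0]],[[0,0,1.4],[0,0,0]]]'

```text
t: 9.23
ee_pos: [468.3, -119.5, 33.6]
orientation: [-2.352, -2.083, 0.0]
ft_force: [-0.7, -0.0, -1.6]
width: 11.7
grasp_force: 30.0
```

>>> servo_tool --deltas '[[[0,0,0.7],[0,0,0]],[[0,0,0.7],[0,0,0]],[[0,0,0.7],[0,0,0]]]'

```text
t: 9.48
ee_pos: [468.3, -119.5, 32.9]
orientation: [-2.352, -2.083, 0.0]
ft_force: [-0.4, -0.5, -2.0]
width: 11.5
grasp_force: 30.0
```

>>> servo_tool --deltas '[[[-0.4,3,-0.6],[0,0,0]],[[-0.4,10,-0.6],[0,0,0]],[[-0.4,18,-0.6],[0,0,0]],[[-0.4,26,-0.6],[0,0,0]],[[-0.4,34,-0.6],[0,0,0]]]'

```text
t: 9.9
ee_pos: [500.9, -123.7, 33.2]
orientation: [-2.349, -2.081, 0.004]
ft_force: [-7.6, 0.3, -0.9]
width: 12.1
grasp_force: 30.0
```

>>> servo_tool --deltas '[[[0,7,0],[0,0,0]],[[0,14,0],[0,0,0]],[[0,21,0],[0,0,0]],[[0,28,0],[0,0,0]],[[0,34,0],[0,0,0]]]'

```text
t: 10.32
ee_pos: [536.2, -128.1, 33.4]
orientation: [-2.351, -2.083, 0.001]
ft_force: [-1.9, -0.5, -1.5]
width: 11.9
grasp_force: 30.0
```

```bash
python3 - <<'E'
from h import *
o=ctrl.get_obs();print(o["ee_pos"],o["ft_force"],o["moment"],bay(o["ee_pos"]))
p=get_image("wrist"); cv2.imwrite("pics/w5.png",p["frame"][100:400,200:600])
E
```

```text
[ 536.16325286 -128.11194764   33.36008404] [-1.85886248 -0.50048025 -1.50345624] [-0.01313301  0.24799029 -0.01708811] [[11.4  0.3]]
```

View pics/w5.png

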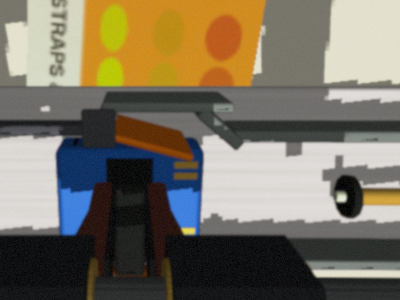

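The cartridge is passing between the open leaves: the left leaf lies along its side at (155,135), and the pad is ahead at (347,197). I'll get a rough pad position from the previous picture.

```bash
python3 - <<'E'
from h import *
p=np.load("w3.npz"); w=world(p,[[u,v] for u in range(552,574,3) for v in (228,235,242)])
print(np.c_[bay(w),w[:,2]].round())
E
```

```text
[[108.   1.   5.]
 [108.  -4.   6.]
 [109.  -9.   6.]
 [109.   2.   8.]
 [110.  -4.   7.]
 [112.  -9.   6.]
 [108.   3.  13.]
 [105.  -0.  20.]
 [109.  -7.  14.]
 [110.   3.  15.]
 [106.   0.  22.]
 [109.  -6.  18.]
 [110.   4.  18.]
 [108.   0.  22.]
 [109.  -5.  22.]
 [109.   5.  22.]
 [110.   0.  23.]
 [109.  -4.  25.]
 [109.   6.  26.]
 [110.   1.  26.]
 [110.  -3.  27.]
 [111.   6.  25.]
 [110.   2.  29.]
 [111.  -3.  29.]]
```

>>> servo_tool --deltas '[[[-0.3,8,0],[0,0,0]],[[-0.3,17,0],[0,0,0]],[[-0.3,26,0],[0,0,0]],[[-0.3,34,0],[0,0,0]],[[-0.3,38,0],[0,0,0]]]'

```text
t: 10.78
ee_pos: [575.2, -133.3, 33.7]
orientation: [2.351, 2.082, 0.001]
ft_force: [-1.8, 0.2, -2.0]
width: 11.6
grasp_force: 30.0
```

>>> servo_tool --deltas '[[[0,4,0],[0,0,0]],[[0,8,0],[0,0,0]],[[0,12,0],[0,0,0]],[[0,16,0],[0,0,0]],[[0,18,0],[0,0,0]]]'

```text
t: 11.2
ee_pos: [592.1, -135.3, 33.7]
orientation: [2.351, 2.083, 0.001]
ft_force: [0.0, 0.9, -1.9]
width: 11.8
grasp_force: 30.0
```

>>> servo_tool --deltas '[[[0,0.5,0],[0,0,0]],[[0,1,0],[0,0,0]],[[0,1.5,0],[0,0,0]],[[0,2,0],[0,0,0]],[[0,2,0],[0,0,0]]]'

```text
t: 11.62
ee_pos: [593.5, -135.4, 33.7]
orientation: [2.351, 2.083, 0.0]
ft_force: [0.0, 0.6, -1.8]
width: 11.7
grasp_force: 30.0
```

>>> servo_tool --deltas '[[[0,0.5,0],[0,0,0]],[[0,1,0],[0,0,0]],[[0,1.5,0],[0,0,0]],[[0,2,0],[0,0,0]],[[0,2,0],[0,0,0]]]'

```text
t: 12.03
ee_pos: [595.4, -135.7, 33.6]
orientation: [2.352, 2.083, 0.0]
ft_force: [-0.3, -0.3, -0.8]
width: 11.9
grasp_force: 30.0
```

>>> servo_tool --deltas '[[[0,0.4,0],[0,0,0]],[[0,0.8,0],[0,0,0]],[[0,1.2,0],[0,0,0]],[[0,1.5,0],[0,0,0]],[[0,1.5,0],[0,0,0]]]'

```text
t: 12.45
ee_pos: [596.8, -135.9, 33.6]
orientation: [2.352, 2.083, 0.0]
ft_force: [0.8, 0.0, -2.3]
width: 12.0
grasp_force: 30.0
```

>>> servo_tool --deltas '[[[0,0.3,0],[0,0,0]],[[0,0.6,0],[0,0,0]],[[0,0.9,0],[0,0,0]],[[0,1,0],[0,0,0]],[[0,1,0],[0,0,0]]]'

```text
t: 12.87
ee_pos: [597.7, -136.0, 33.6]
orientation: [-2.352, -2.083, 0.0]
ft_force: [-0.6, 0.6, -2.6]
width: 11.7
grasp_force: 30.0
```

>>> servo_tool --deltas '[[[0,0.4,0],[0,0,0]],[[0,0.8,0],[0,0,0]],[[0,1,0],[0,0,0]],[[0,1,0],[0,0,0]]]'

```text
t: 13.2
ee_pos: [598.8, -136.1, 33.6]
orientation: [2.352, 2.083, 0.0]
ft_force: [0.4, -0.4, -2.3]
width: 12.1
grasp_force: 30.0
```

>>> servo_tool --deltas '[[[0,0.3,0],[0,0,0]],[[0,0.6,0],[0,0,0]],[[0,0.6,0],[0,0,0]]]'

```text
t: 13.45
ee_pos: [599.4, -136.2, 33.6]
orientation: [2.352, 2.083, 0.0]
ft_force: [-0.4, -0.4, -2.0]
width: 12.0
grasp_force: 30.0
```

>>> servo_tool --deltas '[[[0,0.3,0],[0,0,0]],[[0,0.6,0],[0,0,0]],[[0,0.6,0],[0,0,0]]]'

```text
t: 13.7
ee_pos: [600.0, -136.2, 33.6]
orientation: [2.352, 2.083, 0.0]
ft_force: [-0.7, 0.8, -1.9]
width: 12.0
grasp_force: 30.0
```

>>> servo_tool --deltas '[[[0,0.3,0],[0,0,0]],[[0,0.6,0],[0,0,0]],[[0,0.6,0],[0,0,0]]]'

```text
t: 13.95
ee_pos: [600.6, -136.3, 33.6]
orientation: [2.352, 2.083, 0.0]
ft_force: [-0.2, 0.1, -2.0]
width: 12.0
grasp_force: 30.0
```

>>> servo_tool --deltas '[[[0,0.3,0],[0,0,0]],[[0,0.6,0],[0,0,0]],[[0,0.6,0],[0,0,0]]]'

```text
t: 14.2
ee_pos: [601.2, -136.4, 33.6]
orientation: [-2.352, -2.083, -0.0]
ft_force: [-1.0, 0.5, -2.1]
width: 11.9
grasp_force: 30.0
```

>>> servo_tool --deltas '[[[0,0.3,0],[0,0,0]],[[0,0.5,0],[0,0,0]],[[0,0.5,0],[0,0,0]]]'

```text
t: 14.45
ee_pos: [601.6, -136.5, 33.6]
orientation: [-2.352, -2.083, 0.0]
ft_force: [-0.7, 0.1, -2.0]
width: 12.4
grasp_force: 30.0
```

>>> servo_tool --deltas '[[[0,0.25,0],[0,0,0]],[[0,0.5,0],[0,0,0]],[[0,0.5,0],[0,0,0]]]'

```text
t: 14.7
ee_pos: [601.6, -136.4, 33.5]
orientation: [-2.351, -2.083, 0.001]
ft_force: [-2.9, 0.0, 0.4]
width: 11.9
grasp_force: 30.0
```

>>> servo_tool --deltas '[[[0,0.25,0],[0,0,0]],[[0,0.5,0],[0,0,0]],[[0,0.5,0],[0,0,0]]]'

```text
t: 14.95
ee_pos: [601.6, -136.4, 33.4]
orientation: [-2.35, -2.082, 0.002]
ft_force: [-5.3, 0.5, 0.4]
width: 11.7
grasp_force: 30.0
```

>>> servo_tool --deltas '[[[0,0.3,0],[0,0,0]],[[0,0.6,0],[0,0,0]],[[0,0.6,0],[0,0,0]]]'

```text
t: 15.2
ee_pos: [601.7, -136.4, 33.3]
orientation: [-2.35, -2.081, 0.003]
ft_force: [-6.7, -0.2, 2.8]
width: 12.2
grasp_force: 30.0
```

>>> servo_tool --deltas '[[[0,0.2,0],[0,0,0]],[[0,0.4,0],[0,0,0]],[[0,0.4,0],[0,0,0]]]'

```text
t: 15.45
ee_pos: [601.7, -136.4, 33.2]
orientation: [-2.349, -2.081, 0.004]
ft_force: [-8.2, 0.2, 3.2]
width: 11.7
grasp_force: 30.0
```

>>> servo_tool --deltas '[[[0,0.25,0],[0,0,0]],[[0,0.6,0],[0,0,0]],[[0,0.6,0],[0,0,0]],[[0,0.6,0],[0,0,0]],[[0,0.6,0],[0,0,0]]]'

```text
t: 15.87
ee_pos: [601.7, -136.3, 33.1]
orientation: [-2.349, -2.08, 0.005]
ft_force: [-9.8, 0.5, 3.5]
width: 11.8
grasp_force: 30.0
```

```bash
python3 - <<'E'
from h import *
o=ctrl.get_obs();print(o["ee_pos"],o["ft_force"],o["moment"],bay(o["ee_pos"]),o["width"])
E
```

```text
[ 601.72258614 -136.34019882   33.12990399] [-9.81187161  0.53354932  3.49317829] [ 0.01165841  1.52889718 -0.07295297] [[77.5  0.1]] 11.75445610347562
```

>>> servo_tool --deltas '[[[0,0.4,0],[0,0,0]],[[0,0.4,0],[0,0,0]],[[0,0.4,0],[0,0,0]],[[0,0.4,0],[0,0,0]]]'

```text
t: 16.2
ee_pos: [601.7, -136.4, 33.1]
orientation: [-2.348, -2.08, 0.006]
ft_force: [-9.4, 0.4, 5.1]
width: 11.6
grasp_force: 30.0
```

>>> servo_tool --deltas '[[[0,0,0],[0,0,0]],[[0,0,0],[0,0,0]],[[0,0,0],[0,0,0]],[[0,0,0],[0,0,0]],[[0,0,0],[0,0,0]]]' --grip 0.3

```text
t: 16.62
ee_pos: [605.4, -136.9, 33.9]
orientation: [2.351, 2.082, 0.001]
ft_force: [0.7, -0.6, -1.5]
width: 30.8
grasp_force: 0.0
```

>>> servo_tool --deltas '[[[0,0,-2],[0,0,0]],[[0,0,-10],[0,0,0]],[[0,0,-22],[0,0,0]],[[0,0,-36],[0,0,0]],[[0,0,-50],[0,0,0]]]'

```text
t: 17.03
ee_pos: [604.9, -136.9, 85.4]
orientation: [2.351, 2.083, 0.001]
ft_force: [0.1, -0.2, 0.2]
width: 30.6
grasp_force: 0.0
```

>>> servo_tool --deltas '[[[0,0,-25],[0,0,0]],[[0,0,-55],[0,0,0]],[[0,0,-85],[0,0,0]],[[0,0,-105],[0,0,0]],[[0,0,-105],[0,0,0]]]'

```text
t: 17.45
ee_pos: [607.7, -137.5, 195.4]
orientation: [2.346, 2.078, 0.009]
ft_force: [2.4, 0.1, 0.8]
width: 31.0
grasp_force: 0.0
```

```bash
python3 - <<'E'
from h import *
p=get_image("wrist"); cv2.imwrite("pics/w6.png",p["frame"])
P=cloud(p); b=bay(P); 
for lo,hi in ((24,31),(50,59)):
  Q=np.c_[b,P[:,2]][(P[:,2]>lo)&(P[:,2]<hi)&(abs(b[:,1])<24)&(b[:,0]>40)&(b[:,0]<113)]; print(len(Q),rect(Q) if len(Q) else "")
E
```

```text
3714 (array([79.1, -0. ]), array([67.5, 47.8]), 0.0)
776 (array([77.4,  0.5]), array([37.6, 11.6]), 90.0)
```

View pics/w6.png

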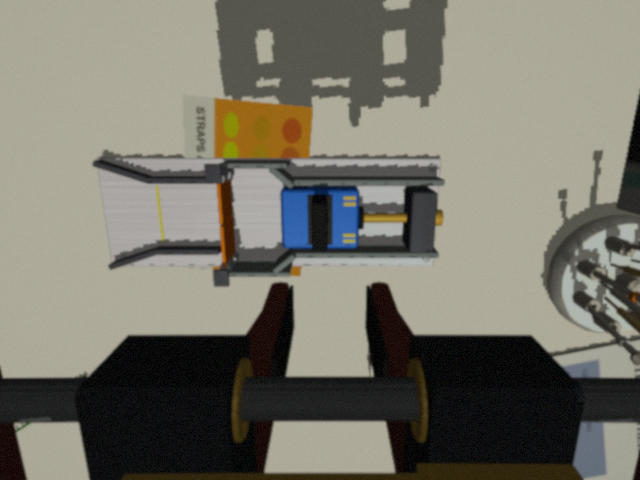

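The cartridge is home at bay x 77.4 with its nose on the pad at (360,217), and both leaves are shut at column 226. The floor may have carried part of the 10 N I felt, so I'll press again low on the tail with shut fingers. That puts no load on the floor and makes sure the pad sees more than 6 N.

>>> servo_tool --deltas '[[[0,0,0],[0,0,0]],[[0,0,0],[0,0,0]],[[0,0,0],[0,0,0]],[[0,0,0],[0,0,0]],[[0,0,0],[0,0,0]]]' --grip 1

```text
t: 17.92
ee_pos: [604.1, -136.7, 187.5]
orientation: [-2.351, -2.082, 0.002]
ft_force: [-0.6, -0.1, -0.1]
width: 1.8
grasp_force: 0.0
```

```bash
python3 - <<'E'
from h import *
o=ctrl.get_obs();print(o["ee_pos"],o["ft_force"],bay(o["ee_pos"]),o["width"])
c,s=np.cos(-.1225),np.sin(-.1225); x,y=25,0
print(move_to([524.8+c*x-s*y,-127+s*x+c*y,20],1.4483))
E
```

```text
[ 604.09770749 -136.67546416  187.50914697] [-0.61750266 -0.12084144 -0.08566375] [[79.9  0.1]] 1.8413337463789883
(array([ -0. , -54.6, 167.6]), array([-0.0019, -0.0002,  0.0015]))
```

>>> servo_tool --deltas '[[[0,-15,5],[0,0,0]],[[0,-30,20],[0,0,0]],[[0,-45,40],[0,0,0]],[[0,-55,65],[0,0,0]],[[0,-55,90],[0,0,0]]]'

```text
t: 18.33
ee_pos: [547.9, -129.8, 97.6]
orientation: [-2.351, -2.082, 0.001]
ft_force: [-0.3, -0.5, -0.8]
width: 0.3
grasp_force: 0.0
```

>>> servo_tool --deltas '[[[0,0,15],[0,0,0]],[[0,0,24],[0,0,0]],[[0,0,30],[0,0,0]],[[0,0,30],[0,0,0]],[[0,0,30],[0,0,0]]]'

```text
t: 18.75
ee_pos: [550.5, -130.2, 68.8]
orientation: [2.351, 2.083, 0.0]
ft_force: [0.4, 0.6, -0.0]
width: 0.5
grasp_force: 0.0
```

```bash
python3 - <<'E'
from h import *
o=ctrl.get_obs();print(o["ee_pos"],o["ft_force"],bay(o["ee_pos"]),o["width"])
E
```

```text
[ 550.4633123  -130.24158633   68.84119211] [ 0.400451    0.60172263 -0.03082276] [[25.9 -0.1]] 0.5455260373724707
```

>>> servo_tool --deltas '[[[0,-1,8],[0,0,0]],[[0,-1,18],[0,0,0]],[[0,-1,28],[0,0,0]],[[0,-1,38],[0,0,0]],[[0,-1,44],[0,0,0]]]'

```text
t: 19.17
ee_pos: [548.3, -129.9, 23.0]
orientation: [-2.351, -2.082, 0.001]
ft_force: [0.1, 0.3, 0.6]
width: 0.6
grasp_force: 0.0
```

>>> servo_tool --deltas '[[[0,0,4],[0,0,0]],[[0,0.5,4],[0,0,0]],[[0,1,4],[0,0,0]],[[0,1.5,4],[0,0,0]],[[0,2,4],[0,0,0]]]'

```text
t: 19.58
ee_pos: [551.4, -130.4, 21.0]
orientation: [2.351, 2.083, 0.001]
ft_force: [-0.4, -0.2, -0.3]
width: 0.4
grasp_force: 0.0
```

>>> servo_tool --deltas '[[[0,0.5,0],[0,0,0]],[[0,1,0],[0,0,0]],[[0,1.5,0],[0,0,0]],[[0,1.5,0],[0,0,0]]]'

```text
t: 19.92
ee_pos: [552.7, -130.5, 20.8]
orientation: [2.352, 2.083, 0.0]
ft_force: [0.7, -0.7, -0.3]
width: 0.6
grasp_force: 0.0
```

>>> servo_tool --deltas '[[[0,0.5,0],[0,0,0]],[[0,1,0],[0,0,0]],[[0,1.5,0],[0,0,0]],[[0,2,0],[0,0,0]],[[0,2,0],[0,0,0]]]'

```text
t: 20.33
ee_pos: [554.6, -130.7, 20.6]
orientation: [2.352, 2.083, 0.0]
ft_force: [-0.5, 0.2, 0.3]
width: 0.5
grasp_force: 0.0
```

>>> servo_tool --deltas '[[[0,0.4,0],[0,0,0]],[[0,0.8,0],[0,0,0]],[[0,1,0],[0,0,0]],[[0,1,0],[0,0,0]]]'

```text
t: 20.67
ee_pos: [555.5, -130.8, 20.6]
orientation: [2.352, 2.083, 0.0]
ft_force: [1.0, 1.3, -0.4]
width: 0.9
grasp_force: 0.0
```

>>> servo_tool --deltas '[[[0,0.4,0],[0,0,0]],[[0,0.8,0],[0,0,0]],[[0,0.8,0],[0,0,0]]]'

```text
t: 20.92
ee_pos: [556.4, -131.0, 20.6]
orientation: [2.352, 2.083, 0.0]
ft_force: [0.1, -0.8, -0.5]
width: 0.5
grasp_force: 0.0
```

>>> servo_tool --deltas '[[[0,0.4,0],[0,0,0]],[[0,0.8,0],[0,0,0]],[[0,0.8,0],[0,0,0]]]'

```text
t: 21.17
ee_pos: [557.2, -131.0, 20.6]
orientation: [2.352, 2.083, 0.0]
ft_force: [1.0, -0.4, -0.3]
width: 0.6
grasp_force: 0.0
```

>>> servo_tool --deltas '[[[0,0.4,0],[0,0,0]],[[0,0.8,0],[0,0,0]],[[0,0.8,0],[0,0,0]]]'

```text
t: 21.42
ee_pos: [558.0, -131.1, 20.6]
orientation: [2.352, 2.083, 0.0]
ft_force: [0.1, -0.7, -0.5]
width: 0.4
grasp_force: 0.0
```

>>> servo_tool --deltas '[[[0,0.4,0],[0,0,0]],[[0,0.8,0],[0,0,0]],[[0,0.8,0],[0,0,0]]]'

```text
t: 21.67
ee_pos: [558.8, -131.3, 20.6]
orientation: [2.352, 2.083, 0.0]
ft_force: [-0.4, -0.1, -0.5]
width: 0.2
grasp_force: 0.0
```

>>> servo_tool --deltas '[[[0,0.4,0],[0,0,0]],[[0,0.8,0],[0,0,0]],[[0,0.8,0],[0,0,0]]]'

```text
t: 21.92
ee_pos: [559.6, -131.3, 20.6]
orientation: [2.352, 2.083, 0.0]
ft_force: [-0.2, 0.8, -1.4]
width: 0.7
grasp_force: 0.0
```

>>> servo_tool --deltas '[[[0,0.4,0],[0,0,0]],[[0,0.8,0],[0,0,0]],[[0,0.8,0],[0,0,0]]]'

```text
t: 22.17
ee_pos: [560.3, -131.4, 20.6]
orientation: [2.352, 2.083, 0.0]
ft_force: [-0.4, 0.2, 0.4]
width: 0.7
grasp_force: 0.0
```

>>> servo_tool --deltas '[[[0,0.4,0],[0,0,0]],[[0,0.8,0],[0,0,0]],[[0,0.8,0],[0,0,0]]]'

```text
t: 22.42
ee_pos: [560.7, -131.4, 20.5]
orientation: [-2.351, -2.083, 0.001]
ft_force: [-0.2, 0.7, 1.0]
width: 0.3
grasp_force: 0.6
```

>>> servo_tool --deltas '[[[0,0.4,0],[0,0,0]],[[0,0.7,0],[0,0,0]],[[0,0.7,0],[0,0,0]]]'

```text
t: 22.67
ee_pos: [560.8, -131.4, 20.5]
orientation: [-2.35, -2.082, 0.002]
ft_force: [-4.7, 0.7, 4.1]
width: 0.6
grasp_force: 2.5
```

>>> servo_tool --deltas '[[[0,0.4,0],[0,0,0]],[[0,0.6,0],[0,0,0]],[[0,0.6,0],[0,0,0]]]'

```text
t: 22.92
ee_pos: [560.8, -131.4, 20.4]
orientation: [-2.35, -2.081, 0.003]
ft_force: [-7.9, -0.0, 6.5]
width: 0.3
grasp_force: 3.4
```

>>> servo_tool --deltas '[[[0,0.2,-0.4],[0,0,0]],[[0,0.3,-0.8],[0,0,0]],[[0,0.3,-0.8],[0,0,0]],[[0,0.3,-0.8],[0,0,0]]]'

```text
t: 23.25
ee_pos: [560.8, -131.3, 20.6]
orientation: [-2.349, -2.081, 0.003]
ft_force: [-6.0, 0.7, 0.2]
width: 0.4
grasp_force: 2.6
```

Vertical force is now about 0, so the whole push goes into the pad. Bringing it up to about 10 N.

>>> servo_tool --deltas '[[[0,0.4,-0.1],[0,0,0]],[[0,0.8,-0.2],[0,0,0]],[[0,0.8,-0.2],[0,0,0]],[[0,0.8,-0.2],[0,0,0]]]'

```text
t: 23.58
ee_pos: [560.8, -131.2, 20.5]
orientation: [-2.348, -2.08, 0.005]
ft_force: [-6.8, -0.1, -0.4]
width: 0.5
grasp_force: 3.4
```

>>> servo_tool --deltas '[[[0,0.2,-0.1],[0,0,0]],[[0,0.2,-0.2],[0,0,0]],[[0,0.2,-0.2],[0,0,0]],[[0,0.2,-0.2],[0,0,0]]]'

```text
t: 23.92
ee_pos: [560.8, -131.2, 20.7]
orientation: [-2.348, -2.08, 0.005]
ft_force: [-6.6, 0.9, -0.4]
width: 0.5
grasp_force: 3.5
```

>>> servo_tool --deltas '[[[0,0.4,0],[0,0,0]],[[0,0.9,0],[0,0,0]],[[0,0.9,0],[0,0,0]],[[0,0.9,0],[0,0,0]]]'

```text
t: 24.25
ee_pos: [560.8, -131.2, 20.5]
orientation: [-2.347, -2.079, 0.007]
ft_force: [-10.0, 0.5, 1.1]
width: 0.3
grasp_force: 4.6
```

>>> servo_tool --deltas '[[[0,0.3,0],[0,0,0]],[[0,0.3,0],[0,0,0]],[[0,0.3,0],[0,0,0]],[[0,0.3,0],[0,0,0]]]'

```text
t: 24.58
ee_pos: [560.8, -131.2, 20.5]
orientation: [-2.347, -2.079, 0.007]
ft_force: [-10.0, 1.3, 2.4]
width: 0.6
grasp_force: 5.1
```

10 N was held with little vertical load. Backing off, rising and checking.

>>> servo_tool --deltas '[[[0,-3,0],[0,0,0]],[[0,-7,0],[0,0,0]],[[0,-12,0],[0,0,0]],[[0,-14,0],[0,0,0]],[[0,-14,0],[0,0,0]]]'

```text
t: 25.0
ee_pos: [550.7, -130.2, 21.9]
orientation: [2.352, 2.083, 0.0]
ft_force: [-0.3, -0.1, -0.1]
width: 0.2
grasp_force: 0.0
```

>>> servo_tool --deltas '[[[0,0,-10],[0,0,0]],[[0,0,-30],[0,0,0]],[[0,0,-55],[0,0,0]],[[0,0,-80],[0,0,0]],[[0,0,-105],[0,0,0]]]'

```text
t: 25.42
ee_pos: [551.2, -130.3, 128.6]
orientation: [2.351, 2.083, 0.001]
ft_force: [1.3, 0.6, -0.5]
width: 0.5
grasp_force: 0.0
```

>>> servo_tool --deltas '[[[0,15,-25],[0,0,0]],[[0,30,-50],[0,0,0]],[[0,45,-60],[0,0,0]],[[0,45,-60],[0,0,0]],[[0,45,-60],[0,0,0]]]'

```text
t: 25.83
ee_pos: [596.0, -135.7, 187.6]
orientation: [2.35, 2.082, 0.002]
ft_force: [-0.7, 0.7, 0.2]
width: 0.3
grasp_force: 0.0
```

```bash
python3 - <<'E'
from h import *
p=get_image("wrist"); cv2.imwrite("pics/w7.png",p["frame"][100:340,80:480])
P=cloud(p); b=bay(P); print(ctrl.get_obs()["t"],ctrl.get_obs()["ee_pos"])
Q=np.c_[b,P[:,2]][(P[:,2]>50)&(P[:,2]<59)&(abs(b[:,1])<24)&(b[:,0]>40)&(b[:,0]<113)]; print(rect(Q))
E
```

```text
25.8833 [ 594.57453049 -135.44290212  186.33919136]
(array([77.6,  0.4]), array([37.9, 11.7]), 90.0)
```

View pics/w7.png

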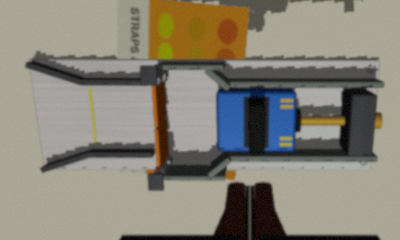

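The cartridge is home with its nose on the pad at (298,120), the gate leaves are shut at column 158, and the gripper is clear. Handing in.

```bash
python3 -c "
from h import *
print(close_job())"
```

```text
the job is handed in; nothing more can be done
None
```

The cartridge was slid through the gate and pressed home on the end stop with about 10 N by wrist force. It was then released with both gate leaves shut behind it, and the job was handed in at about 26 s; the hand-in returned no verdict.

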